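# Load the medicine box, shut it and latch it

### The arm

A 6-joint arm with a two-finger parallel gripper is mounted at the origin on the work surface. World frame = base frame: x ahead of the robot, y to its left, z up, the work surface at z = 0. Lengths are in m, angles in rad, forces in N, time in s.
With the tool pointing down it reaches from about 0.35 to 0.85 m from the base axis. Payload 8.1 kg.
Tool frame: the origin (TCP) lies on the centre line of the jaws, within the pads' length; the fingertips stand robot.finger_overhang ahead of it and the grasp point (between the pads) lies 5 mm behind it (robot.finger_overhang is the distance from the TCP to the fingertips, in m); z points along the fingers, y is the direction in which the jaws open and shut (so a half turn about z gives the same grasp; the last joint's range is limited). The gripper opens to 93 mm and grips with 3 to 60 N. Pads are 15 mm wide; open, the fingers measure 128 mm over their backs; the gripper's body (75 mm by 188 mm) begins 65 mm behind the grasp point.
Start: joints at [1.202, 0.13, 1.488, -0, 1.523, -0.085], TCP at [0.168, 0.576, 0.233] pointing down, gripper open.
Joint ranges: [-2.96, 2.96], [-0.89, 2.26], [0.02, 2.5], [-1.34, 4.48], [0, 2.73], [-2.66, 2.66]. Speed limits (rad/s): [2.39, 2.39, 2.79, 3.14, 3.14, 3.14].

### API

Orientations are given as a rotation vector (axis times angle).
In Python, from plant import robot gives the robot as it stands. The module is installed in compiled form; this text tells all that it offers.
- The arm moves only by the tool carry_out, never from a script. Its argument "commands" is a list that holds one entry, the list of rows, each a list of 4 numbers: the shift along the tool's x, y, z in cm, then the turn about the tool's z in degrees. In form: [[[tx, ty, tz, roll], ...]]. A call has 1 to 20 rows; each row shifts and turns the commanded pose from where the row before left it, along the tool's axes as they then stand; what a row does not reach is not made up. A row lasts 1/12 s, in which the tool goes at most 41.7 mm and 7.16 degrees, less where a joint would pass 70% of its speed; a pose out of reach is approached as far as the arm can. A call is refused whole if a number of a shift passes 4.17 or a number of a turn 7.16, either way. A call with a gripper value outside its range is refused whole. "claw" is the finger opening in cm, from 0 to 9.3, set as the call begins (left out, the last holds). The fingers move at their own pace and stop on an object; "grip_force" is the grip in N (left out, the last holds). Time passes only in rows, so rows that do not move let the fingers close. It gives the time, the measured TCP pose, the force and the opening at its end, in the units of the state.
- robot.read_state(): the state, without advancing time (a new reading comes with each control period).
- robot.read_camera(name): name is "side" or "top" or "wrist"; returns the picture (400x640x3 uint8, red, green, blue); there is no depth.
- robot.camera_params(name): a dict with "mtx" (3x3 intrinsics, pixels), "R" (3x3) and "t" (3): a world point X has camera coordinates R X + t. Camera axes: x right, y down, z forward; pixel columns grow to the right and rows downward; lengths in m; the calibration is good to about 2 mm. A picture is of the moment at which its call begins: read the wrist's pose just before it. camera_params takes no time and is no camera call; for the wrist camera it gives the pose at the moment of the call.
- robot.close_job(): hands the job in, once; it reports no verdict.
The state is a dict: "t": time; "q": joint angles; "dq": joint speeds; "joint_torque": joint torques, N m; "tool_pos": TCP position; "orientation": TCP orientation; "force": force on the tool from outside, world axes, zero at the start; "wrist_torque": the same for the moment, N m; "opening": finger opening in m.
Only numpy, scipy, OpenCV 4.12 (cv2) and the standard library are available. Lean on these libraries where they do the work, as an engineer would, in place of code of your own. Each camera call takes 0.05 s, during which the arm holds its last target.

### The job

Take the tall bottle from the counter, the one like the bottle already in the grey medicine box, and set it down standing in the box's empty compartment, without dropping it or tipping it over. Then shut the hinged lid fully and, once it is down, turn the black latch on the lid clockwise as far as it goes, so that its nose sits under the catch on the box. Leave the other bottles where they are.

Things in the scene. Friction and masses are not known exactly. Their poses are not given: they have to be found in the camera images.
- bottle: the bottle to load: white cylindrical tablet bottle with a blue screw cap, 58 mm across and 100 mm high overall (straight body up to 73 mm, then a shoulder; cap 52 mm across from 78 to 100 mm), standing on the counter; 0.13 to 0.25 kg. Origin at the centre of its underside, z up along it
- box: light grey medicine box, fixed: 170 (its x) by 240 (its y) by 115 mm high, walls 5 mm. Origin under its centre, z up; its +x points roughly to the robot's left. Lid hinge along the +x rim; steel catch on the middle of the -x face, 85 to 116 mm from the origin, up to 145 mm high. A divider at y = 0 makes two compartments of 160 (x) by 112 mm (y): a bottle stands in the +y one, the -y one is empty
- bay (a point): centre of the floor of the empty compartment (5 mm above the counter); axes as the box's
- lid (a joint): lid angle, rad: 0 shut, 1.57 upright, at most 1.9; it starts standing open. The hinge is stiff: the lid stays where it is left and takes about 3 to 6 N at its edge to move; it must be pushed all the way down
- lid_hinge (a point): on the hinge axis, at the middle of the +x rim, 115.5 mm above the counter. Axes turn with the lid: shut, as the box's; the lid (grey plate 180 by 240 by 8 mm) runs from here 180 mm along its -x, its outer (upper) face at z = 8 mm of this frame. The axis is the box's y
- lid_edge (a point): middle of the lid's free edge, on its outer (upper) face
- latch (a joint): latch angle, rad: 0 to 0.25 at the start, turned away from the catch, its nose towards the box's -y and the bar nearly along the lid's free edge; grows clockwise seen from above the shut lid; 1.3 fully latched at its stop, nose square over the lid's edge and under the catch. It stays where it is left (about 0.06 N m to turn)
- latch_grip (a point): on the latch's turning axis (38 mm in from the lid's free edge, middle of its length), at the top of its upright grip. The latch is a black bar 16 mm wide; the grip is 58 mm long (28 mm towards the nose, 30 mm the other way) and stands 2 to 38 mm above the lid's outer face. Own -x points to the nose, z out of the lid
- latch_nose (a point): tip of the latch's low flat nose (8 mm thick), 58 mm from the turning axis, 6 mm above the lid's outer face
- loaded: the bottle already in the box, same as the one to load, standing in the +y compartment; leave alone. Origin under its centre
- squat: bystander on the counter: squat white jar, 68 mm across, 55 mm high. Origin under its centre
- slim: bystander on the counter: slim white bottle, 38 mm across, 85 mm high. Origin under its centre
Mind the look-alikes: they are no part of the job. What is shaped like the bottle but green is not meant.

How it is judged:
On the way, in this order (a step that is already met when the one before it is completed fails the run):
1. the bottle is set down upright on the floor of the empty compartment while still held (x of bottle in the frame of bay between -0.055 and 0.055 m and y of bottle in the frame of bay between -0.04 and 0.04 m and z of bottle in the frame of bay between -0.005 and 0.008 m and angle between bottle's own z axis and vertical below 0.15 rad and contact force between the fingers and bottle above 0.5 N), for 0.1 s.
2. the lid is fully shut (value of joint lid below 0.05 rad), for 0.2 s.
3. after that, the latch is turned home (value of joint latch above 1.15 rad), for 0.2 s.
At the end, for the whole second after the job is handed in: The bottle stands at rest in the empty compartment (upright within 0.15 rad, underside within 8 mm of the floor), the lid is shut (under 0.05 rad) and the latch is turned past 1.15 rad of 1.3 (x of bottle in the frame of bay between -0.055 and 0.055 m and y of bottle in the frame of bay between -0.04 and 0.04 m and z of bottle in the frame of bay between -0.005 and 0.008 m and angle between bottle's own z axis and vertical below 0.15 rad and linear speed of bottle below 0.02 m/s and value of joint lid below 0.05 rad and value of joint latch above 1.15 rad); the robot touches nothing.
It fails at once if the bottle is tipped over or laid down (more than 40 degrees) (angle between bottle's own z axis and vertical above 0.7 rad).
It fails at once if the squat jar is moved more than 30 mm or knocked over (distance of squat from where it was at the start of the episode above 0.03 m or angle between squat's own z axis and vertical above 0.5 rad).
It fails at once if the slim bottle is moved more than 30 mm or knocked over (distance of slim from where it was at the start of the episode above 0.03 m or angle between slim's own z axis and vertical above 0.5 rad).
It fails at once if the bottle already in the box is moved more than 30 mm or knocked over (distance of loaded from where it was at the start of the episode above 0.03 m or angle between loaded's own z axis and vertical above 0.5 rad).
It also fails if it takes over 72 s, if anything falls off the work surface, if the arm or the gripper's body presses on something with over 40 N, if the wrist force passes 120 N, or if a joint passes its speed limit or range.

## Working session

There is one attempt and no reset: what is moved stays moved. The work goes in short steps, Python scripts to look and compute and a tool call to move; the robot and the scene stay as the last step left them, time stands still between calls to the robot, and variables do not carry over. Pictures are saved under pics/ and viewed, and the job is handed in when it is done.

Besides the shell and the picture viewer there is one more tool, called by a JSON object that holds its "name" and its "arguments". carry_out: Moves the arm, as the interface text tells. Its arguments: {"type":"object","properties":{"commands":{"type":"array","items":{"type":"array","items":{"type":"array","items":{"type":"number"}}}},"claw":{"type":"number"},"grip_force":{"type":"number"}},"required":["commands"]}

```bash
mkdir -p pics
python3 - <<'E'
from plant import robot
import cv2
s=robot.read_state();print(s, robot.finger_overhang)
for n in ["side","top","wrist"]:
    p=robot.camera_params(n);im=robot.read_camera(n)
    cv2.imwrite(f"pics/{n}0.png",im[:,:,::-1]);print(n,p)
E
```

```text
{'t': 0.0, 'q': array([ 1.20162428e+00,  1.31159640e-01,  1.48928083e+00,  2.40384995e-05,
        1.52299170e+00, -8.53880187e-02]), 'dq': array([ 0.00170011,  0.00063377,  0.00277637,  0.00115484, -0.00034058,
       -0.00027197]), 'joint_torque': array([-1.47884188e-03, -5.59816790e+01, -4.91767251e+01,  7.65274954e-02,
        3.48521210e-02, -1.01416615e-04]), 'tool_pos': array([0.16776056, 0.57550358, 0.23158748]), 'orientation': array([-4.44212330e-01, -3.10958531e+00,  2.80631374e-03]), 'force': array([ 0.2763018 , -0.20344507, -1.07200429]), 'wrist_torque': array([ 0.03776524,  0.01907995, -0.02779926]), 'opening': 0.0932523517092998} 0.014
side {'mtx': array([[407.3812449 ,   0.        , 317.86749657],
       [  0.        , 407.3812449 , 199.01480618],
       [  0.        ,   0.        ,   1.        ]]), 'R': array([[ 0.96094214, -0.27603032, -0.01993683],
       [-0.21722637, -0.7076686 , -0.67232274],
       [ 0.17147279,  0.65039405, -0.73998963]]), 't': array([-0.55460072,  0.18350824,  0.8467462 ])}
top {'mtx': array([[511.28860939,   0.        , 317.94332445],
       [  0.        , 511.28860939, 201.05489364],
       [  0.        ,   0.        ,   1.        ]]), 'R': array([[ 0.01869649, -0.99973186, -0.01366162],
       [-0.99404327, -0.01711926, -0.10763326],
       [ 0.10737052,  0.01559261, -0.9940968 ]]), 't': array([-0.01864104,  0.59285665,  1.30252785])}
wrist {'mtx': array([[278.42963531,   0.        , 320.89020315],
       [  0.        , 278.42963531, 204.97772587],
       [  0.        ,   0.        ,   1.        ]]), 'R': array([[ 0.27882933,  0.96033933, -0.00160358],
       [ 0.93226228, -0.27027573,  0.24049549],
       [ 0.23052387, -0.06855215, -0.97064893]]), 't': array([-0.5984687 , -0.02967019,  0.38999542])}
```

View pics/side0.png

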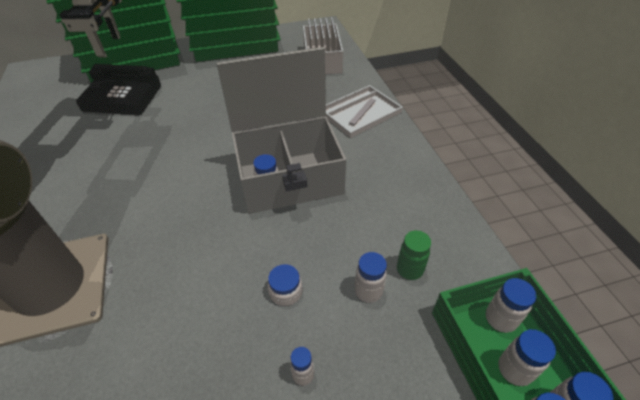

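View pics/top0.png

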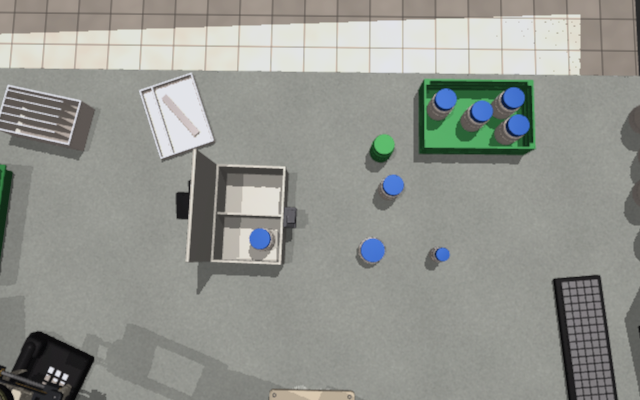

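View pics/wrist0.png

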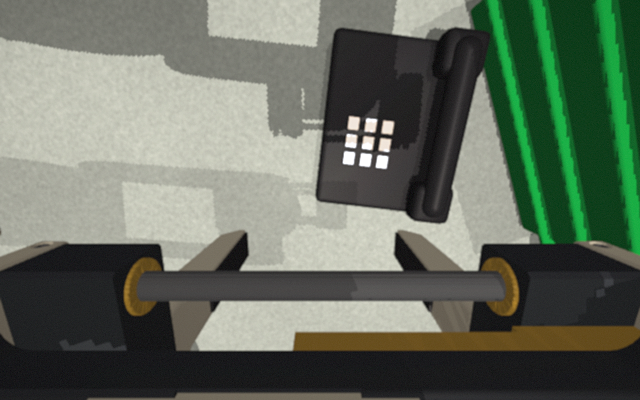

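Top view: the target is the blue cap at (392,185), the green look-alike at (383,147), the squat jar at (372,250) and the slim bottle at (442,254). The box spans x 212–286 and y 166–264, with the loaded bottle at (261,239). The lid stands open on the left.

```bash
cat > h.py <<'E'
import numpy as np,cv2
from plant import robot
def back(p,uv,z):
    K,R,t=p["mtx"],p["R"],p["t"]
    d=R.T@np.linalg.solve(K,[uv[0],uv[1],1.]);c=-R.T@t
    return c+d*(z-c[2])/d[2]
def proj(p,X):
    X=np.atleast_2d(X);c=X@p["R"].T+p["t"];u=c@p["mtx"].T;return u[:,:2]/u[:,2:]
def blobs(im,lo=(100,120,60),hi=(130,255,255)):
    h=cv2.cvtColor(im,cv2.COLOR_RGB2HSV);m=cv2.inRange(h,lo,hi)
    n,l,st,c=cv2.connectedComponentsWithStats(m)
    return [(c[i],st[i]) for i in range(1,n) if st[i][4]>40]
E
python3 - <<'E'
from h import *
for n in ["top","side"]:
    im=cv2.imread(f"pics/{n}0.png")[:,:,::-1].copy();p=robot.camera_params(n)
    for c,s in blobs(im): print(n,c.round(1),s,[back(p,c,z).round(3)[:2] for z in (.1,.089,.055,.085)])
im=cv2.imread("pics/top0.png");cv2.imwrite("pics/tz.png",cv2.resize(im[130:290,160:320],None,fx=3.7,fy=3.7,interpolation=cv2.INTER_CUBIC))
im=cv2.imread("pics/side0.png");cv2.imwrite("pics/sz.png",cv2.resize(im[40:220,200:360],None,fx=3.3,fy=3.3,interpolation=cv2.INTER_CUBIC))
E
```

```text
top [513.   97.5] [502  87  23  22 403] [array([ 0.856, -0.495]), array([ 0.86 , -0.499]), array([ 0.871, -0.512]), array([ 0.861, -0.501])]
top [445.2  98.7] [435  88  22  23 385] [array([ 0.851, -0.325]), array([ 0.854, -0.328]), array([ 0.865, -0.336]), array([ 0.856, -0.329])]
top [481.2 111.1] [470 101  23  21 382] [array([ 0.82 , -0.415]), array([ 0.823, -0.418]), array([ 0.833, -0.429]), array([ 0.825, -0.42 ])]
top [518.  124.9] [506 114  24  22 398] [array([ 0.786, -0.506]), array([ 0.789, -0.51 ]), array([ 0.798, -0.523]), array([ 0.79 , -0.512])]
top [392.8 184.7] [383 175  21  21 330] [array([ 0.63 , -0.194]), array([ 0.631, -0.195]), array([ 0.636, -0.2  ]), array([ 0.632, -0.196])]
top [259.6 238.6] [250 229  21  20 330] [array([0.49 , 0.133]), array([0.491, 0.134]), array([0.492, 0.139]), array([0.491, 0.135])]
top [372.2 249.9] [361 239  23  23 428] [array([ 0.468, -0.144]), array([ 0.468, -0.145]), array([ 0.468, -0.148]), array([ 0.468, -0.145])]
top [441.9 254. ] [435 248  14  13 144] [array([ 0.461, -0.314]), array([ 0.461, -0.317]), array([ 0.462, -0.324]), array
[... 452 characters left out ...]
3.3] [502 278  35  32 840] [array([ 0.847, -0.327]), array([ 0.855, -0.322]), array([ 0.877, -0.309]), array([ 0.857, -0.321])]
side [536.6 347.1] [ 518  329   38   37 1046] [array([ 0.818, -0.417]), array([ 0.825, -0.414]), array([ 0.846, -0.406]), array([ 0.827, -0.413])]
side [300.7 357.8] [291 347  20  23 356] [array([ 0.457, -0.328]), array([ 0.458, -0.323]), array([ 0.459, -0.31 ]), array([ 0.458, -0.322])]
side [590.8 386.7] [572 371  42  29 947] [array([ 0.857, -0.49 ]), array([ 0.865, -0.489]), array([ 0.888, -0.484]), array([ 0.868, -0.488])]
side [549.6 396.5] [536 392  29   8 152] [array([ 0.791, -0.485]), array([ 0.797, -0.483]), array([ 0.817, -0.478]), array([ 0.8  , -0.483])]
```

View pics/tz.png

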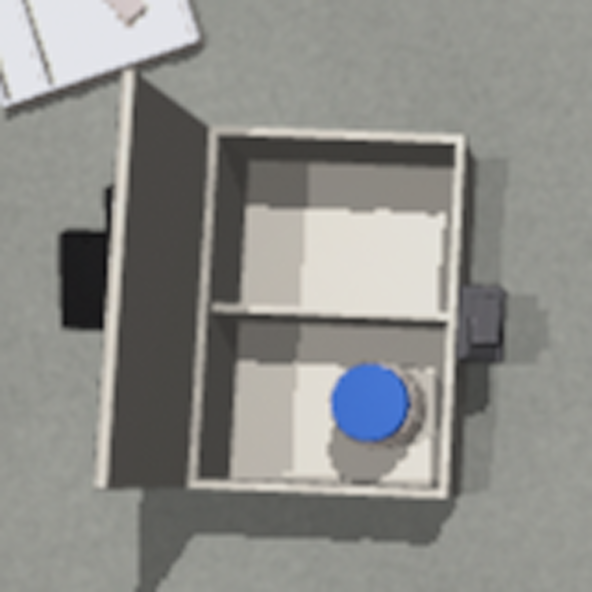

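View pics/sz.png

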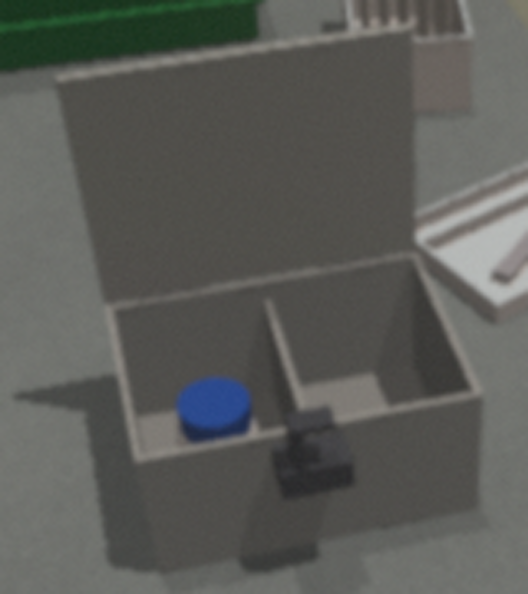

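Top zoom: outer rim corners are at (212,129), (466,136), (447,497) and (190,488) in the crop. The far compartment is empty.

Run:
```python
from h import *
from scipy.optimize import least_squares
p=robot.camera_params("top")
c=np.array([[212,129],[466,136],[447,497],[190,488]])/3.7+[160,130]
W=np.array([back(p,u,.115) for u in c])[:,:2];print(W.round(3),[np.linalg.norm(W[i]-W[(i+1)%4]).round(3) for i in range(4)])
L=np.array([[.085,-.12],[-.085,-.12],[-.085,.12],[.085,.12]])
def tf(b,X):
    k,s=np.cos(b[2]),np.sin(b[2]);return X@np.array([[k,s],[-s,k]])+b[:2]
r=least_squares(lambda b:(tf(b,L)-W).ravel(),[.5,.2,1.57]);b=r.x;print(b,r.fun.round(4))
ps=robot.camera_params("side")
Ls=np.array([[104,305],[135,460],[481,396],[418,257]])/3.3+[200,40] # hinge near, -x near, -x far, hinge far
Lq=np.array([[.085,.12],[-.085,.12],[-.085,-.12],[.085,-.12]])
Ws=np.array([back(ps,u,.115) for u in Ls])[:,:2]
r2=least_squares(lambda b:(tf(b,Lq)-Ws).ravel(),b);print(r2.x,r2.fun.round(4))
# joint reprojection fit, incl lid angle
a=(r.x+r2.x)/2
print("bay",tf(a,np.array([[0,-.0585]])),"loaded box", )
H=tf(a,np.array([[.085,0]]))
# lid angle: free corners, inner edge; top zoom lid corners outer (130,70),(100,487) ; side (60,78),(412,28)
ct=np.array([[130,70],[100,487]])/3.7+[160,130]; cs=np.array([[412,28],[60,78]])/3.3+[200,40]
for th in np.arange(1.3,1.95,.05):
    out=[]
    for r0 in (0,):
        x=.085-.18*np.cos(th);z=.1155+.18*np.sin(th)
        P=np.array([[*tf(a,np.array([[x,s*.12]]))[0],z] for s in(-1,1)])
        out+=[(proj(p,P)-ct).round(1).tolist(),(proj(ps,P)-cs).round(1).tolist()]
    print(round(th,2),out)
```

```text
[[0.67  0.241]
 [0.668 0.071]
 [0.429 0.078]
 [0.431 0.246]] [np.float64(0.17), np.float64(0.239), np.float64(0.169), np.float64(0.238)]
[0.54948463 0.15900591 1.55051134] [ 0.0014  0.0004 -0.0001  0.0004 -0.001  -0.0011 -0.0003  0.0003]
[0.54853732 0.15788291 1.53176781] [ 0.0011 -0.0006 -0.0027 -0.0014 -0.0003 -0.0023  0.0019  0.0042]
bay [[0.60748525 0.15670974]] loaded box
1.3 [[[28.2, 1.7], [28.5, 2.2]], [[7.3, 14.2], [1.3, 16.0]]]
1.35 [[[23.9, 1.3], [24.1, 2.0]], [[6.2, 11.3], [0.7, 12.9]]]
1.4 [[[19.6, 0.9], [19.6, 1.8]], [[5.1, 8.5], [0.2, 9.9]]]
1.45 [[[15.3, 0.6], [15.2, 1.6]], [[4.0, 6.0], [-0.3, 7.2]]]
1.5 [[[11.0, 0.3], [10.8, 1.4]], [[2.9, 3.6], [-0.8, 4.6]]]
1.55 [[[6.8, 0.1], [6.5, 1.2]], [[1.9, 1.5], [-1.2, 2.3]]]
1.6 [[[2.5, -0.1], [2.1, 1.0]], [[0.8, -0.4], [-1.5, 0.2]]]
1.65 [[[-1.6, -0.2], [-2.1, 0.8]], [[-0.2, -2.1], [-1.8, -1.7]]]
1.7 [[[-5.7, -0.3], [-6.3, 0.6]], [[-1.3, -3.6], [-2.1, -3.3]]]
1.75 [[[-9.7, -0.4], [-10.3, 0.4]], [[-2.3, -4.8], [-2.3, -4.7]]]
1.8 [[[-13.5, -0.4], [-14.3, 0.2]], [[-3.2, -5.8], [-2.5, -5.9]]]
1.85 [[[-17.3, -0.3], [-18.1, -0.1]], [[-4.2, -6.7], [-2.6, -6.9]]]
1.9 [[[-20.9, -0.2], [-21.8, -0.3]], [[-5.1, -7.2], [-2.7, -7.6]]]
```

{"name": "carry_out", "arguments": {"commands": [[[0, 0, -3.6, 0], [0, 0, -3.6, 0], [0, 0, -3.6, 0], [0, 0, -3.6, 0], [0, 0, -3.6, 0], [0, 0, 0, 7], [0, 0, 0, 7], [0, 0, 0, 0], [0, 0, 0, 0]]], "claw": 8.5, "grip_force": 25}}

```text
t: 0.9
tool_pos: [0.168, 0.5759, 0.412]
orientation: [-0.814, -3.034, 0.002]
force: [-1.4, 0.6, 0.3]
opening: 0.0852
```

```bash
cat >> h.py <<'E'
from scipy.spatial.transform import Rotation as Ro
def go(tgt):
    s=robot.read_state();R=Ro.from_rotvec(s["orientation"]).as_matrix()
    y=R[:,1]
    print("t",round(s["t"],2),"pos",s["tool_pos"].round(4),"jawyaw",np.degrees(np.arctan2(y[1],y[0])).round(1),"zaxis",R[:,2].round(3),"q",s["q"].round(2),"F",s["force"].round(1),"open",round(s["opening"],4))
    print("shift cm (tool):",(R.T@(np.array(tgt)-s["tool_pos"])*100).round(2))
E
python3 -c "
from h import *
go([.63,-.195,.3])"
```

```text
t 0.9 pos [0.168  0.5759 0.412 ] jawyaw 60.0 zaxis [-0.    -0.001 -1.   ] q [ 1.2   0.13  1.16 -0.    1.85  0.16] F [-1.4  0.6  0.3] open 0.0852
shift cm (tool): [-78.59 -43.58  11.26]
```

{"name": "carry_out", "arguments": {"commands": [[[-3.4, -1.89, 0, 0], [-3.4, -1.89, 0, 0], [-3.4, -1.89, 0, 0], [-3.4, -1.89, 0, 0], [-3.4, -1.89, 0, 0], [-3.4, -1.89, 0, 0], [-3.4, -1.89, 0, 0], [-3.4, -1.89, 0, 0], [-3.4, -1.89, 0, 0], [-3.4, -1.89, 0, 0], [-3.4, -1.89, 0, 0], [-3.4, -1.89, 0, 0], [-3.4, -1.89, 0, 0], [-3.4, -1.89, 0, 0], [-3.4, -1.89, 0, 0], [-3.4, -1.89, 0, 0], [-3.4, -1.89, 0, 0], [-3.4, -1.89, 0, 0], [-3.4, -1.89, 0, 0], [0, 0, 0, 0]]]}}

```text
t: 2.57
tool_pos: [0.5464, -0.0653, 0.4092]
orientation: [-0.819, -3.028, 0.003]
force: [0.8, 0.5, -1.2]
opening: 0.0853
```

```bash
python3 -c "
from h import *
go([.63,-.195,.25])
p=robot.camera_params('wrist');im=robot.read_camera('wrist');cv2.imwrite('pics/w1.png',im[:,:,::-1])
for c,s in blobs(im): print(c.round(1),s,back(p,c,.1).round(4))"
```

```text
t 2.57 pos [ 0.5464 -0.0653  0.4092] jawyaw 59.7 zaxis [-0.005 -0.001 -1.   ] q [-0.21 -0.    1.31 -0.    1.84 -1.25] F [ 0.8  0.5 -1.2] open 0.0853
shift cm (tool): [-13.82  -6.94  15.89]
[414.1  80.9] [397  63  35  36 995] [0.4892 0.1325 0.1   ]
[259.8 158.9] [244 143  33  33 874] [ 0.4692 -0.1382  0.1   ]
[175.  204.9] [164 196  23  19 332] [ 0.4614 -0.3065  0.1   ]
[282.9 252.1] [269 238  28  29 651] [ 0.6277 -0.1928  0.1   ]
```

View pics/w1.png

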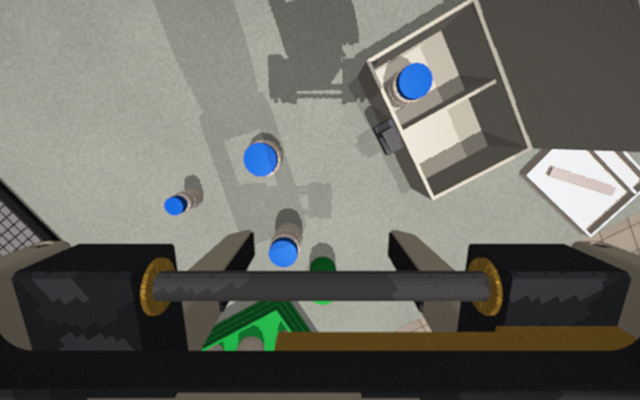

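The wrist view puts the target cap at (283,252), giving (0.628,-0.193), which agrees with the top camera. The box corner at (530,147) is clear of the path.

{"name": "carry_out", "arguments": {"commands": [[[-3.4, -1.7, 0, 0], [-3.4, -1.7, 0, 0], [-3.4, -1.7, 0, 0], [-3.4, -1.7, 0, 0], [0, 0, 4, 0], [0, 0, 4, 0], [0, 0, 4, 0], [0, 0, 4, 0], [0, 0, 0, 0], [0, 0, 0, 0]]]}}

```text
t: 3.45
tool_pos: [0.6262, -0.1853, 0.2498]
orientation: [-0.814, -3.027, -0.001]
force: [0.6, 0.4, 0.8]
opening: 0.0852
```

```bash
python3 -c "
from h import *
go([.629,-.194,.057])
for n in ['wrist','top']:
  p=robot.camera_params(n);im=robot.read_camera(n);cv2.imwrite('pics/%s2.png'%n,im[:,:,::-1])
  for c,s in blobs(im): print(c.round(1),s,back(p,c,.1).round(4))"
```

```text
t 3.45 pos [ 0.6262 -0.1853  0.2498] jawyaw 59.9 zaxis [-0.006  0.003 -1.   ] q [-0.37  0.27  1.29  0.    1.58 -1.41] F [0.6 0.4 0.8] open 0.0852
shift cm (tool): [-0.81 -0.6  19.28]
[279.4  56.1] [ 253   27   53   59 2425] [ 0.481  -0.1497  0.1   ]
[144.3 126.9] [126 112  39  31 945] [ 0.4675 -0.3084  0.1   ]
[315.4 203.4] [ 293  181   46   46 1625] [ 0.6285 -0.1945  0.1   ]
[513.   97.5] [502  87  23  22 402] [ 0.8563 -0.4952  0.1   ]
[446.  97.] [435  88  22  20 316] [ 0.8554 -0.3271  0.1   ]
[481.7 109.4] [470 101  23  18 311] [ 0.8246 -0.4163  0.1   ]
[518.  124.9] [506 114  24  22 398] [ 0.7861 -0.5061  0.1   ]
[392.1 186.2] [383 176  21  19 262] [ 0.6259 -0.1921  0.1   ]
[259.6 238.6] [250 229  21  20 330] [0.4905 0.1328 0.1   ]
[375.4 242.6] [365 239  20  10  92] [ 0.4858 -0.1519  0.1   ]
[445.3 255.1] [442 249   7  12  56] [ 0.4585 -0.3222  0.1   ]
```

View pics/wrist2.png

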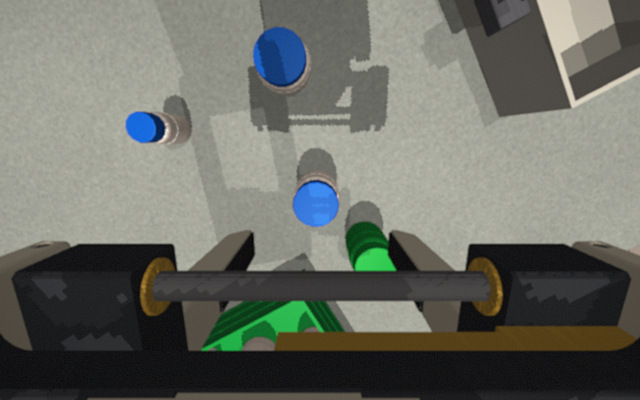

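{"name": "carry_out", "arguments": {"commands": [[[-0.8, -0.6, 0, 0], [0, 0, 3.5, 0], [0, 0, 3.5, 0], [0, 0, 0, 0], [0, 0, 3, 0], [0, 0, 2.5, 0], [0, 0, 2.5, 0], [0, 0, 2.4, 0], [0, 0, 2.3, 0], [0, 0, 0, 0], [0, 0, 0, 0]]]}}

```text
t: 4.47
tool_pos: [0.6328, -0.1967, 0.0574]
orientation: [0.82, 3.032, -0.0]
force: [-0.2, -0.2, 0.6]
opening: 0.0849
```

```bash
python3 -c "
from h import *
go([.629,-.1945,.052])
for n in ['wrist','side']:
  im=robot.read_camera(n);cv2.imwrite('pics/%s3.png'%n,im[:,:,::-1])"
```

```text
t 4.47 pos [ 0.6328 -0.1967  0.0574] jawyaw 59.7 zaxis [ 0. -0. -1.] q [-0.38  0.43  1.46 -0.    1.25 -1.42] F [-0.2 -0.2  0.6] open 0.0849
shift cm (tool): [ 0.44 -0.    0.54]
```

View pics/side3.png

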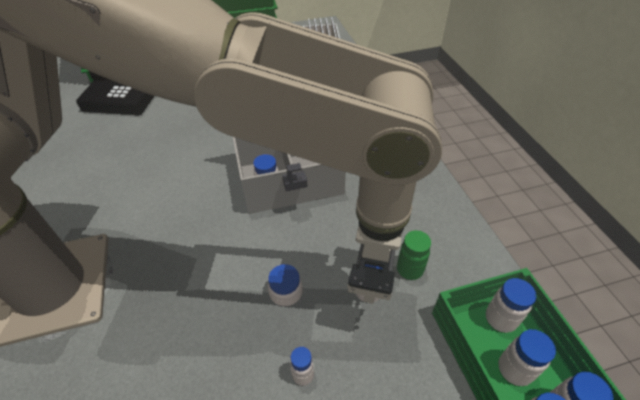

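The gripper straddles the bottle and is clear of the green one at (414,255). I'll make a small correction, then close.

{"name": "carry_out", "arguments": {"commands": [[[0.4, 0, 0.5, 0], [0, 0, 0, 0], [0, 0, 0, 0]]]}}

```text
t: 4.82
tool_pos: [0.6289, -0.1942, 0.0517]
orientation: [0.819, 3.032, -0.0]
force: [-0.6, -0.5, -0.5]
opening: 0.0851
```

{"name": "carry_out", "arguments": {"commands": [[[0, 0, 0, 0], [0, 0, 0, 0], [0, 0, 0, 0], [0, 0, 0, 0], [0, 0, 0, 0], [0, 0, 0, 0], [0, 0, 0, 0], [0, 0, 0, 0]]], "claw": 4.5, "grip_force": 25}}

```text
t: 5.48
tool_pos: [0.6287, -0.1941, 0.0507]
orientation: [0.82, 3.033, 0.0]
force: [0.2, -0.2, 0.3]
opening: 0.0578
```

{"name": "carry_out", "arguments": {"commands": [[[0, 0, -1, 0], [0, 0, -1, 0], [0, 0, -3, 0], [0, 0, -3.5, 0], [0, 0, -3.5, 0], [0, 0, -3.5, 0], [0, 0, -3.5, 0], [0, 0, 0, 0], [0, 0, 0, 0]]]}}

```text
t: 6.23
tool_pos: [0.6304, -0.1949, 0.2456]
orientation: [0.818, 3.025, -0.001]
force: [-0.3, -0.3, -2.8]
opening: 0.0575
```

```bash
python3 -c "
from h import *
go([.6075,.150,.25])
for n in ['wrist','side']:
  im=robot.read_camera(n);cv2.imwrite('pics/%s4.png'%n,im[:,:,::-1])"
```

```text
t 6.23 pos [ 0.6304 -0.1949  0.2456] jawyaw 59.7 zaxis [ 0.007 -0.003 -1.   ] q [-0.38  0.28  1.3  -0.    1.56 -1.42] F [-0.3 -0.3 -2.8] open 0.0575
shift cm (tool): [19.35 28.64 -0.56]
```

View pics/side4.png

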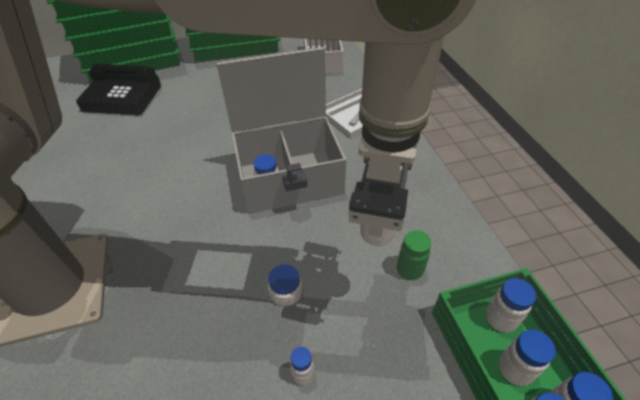

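View pics/wrist4.png

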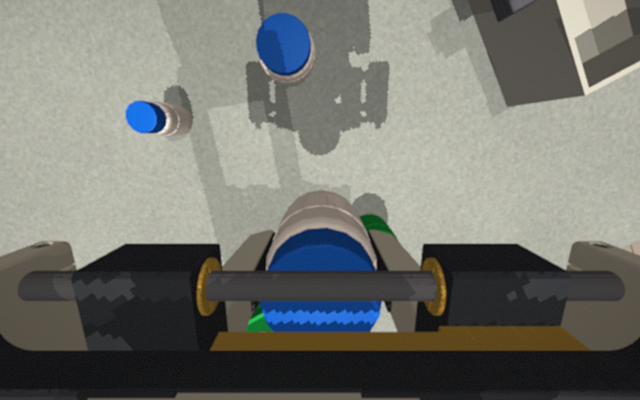

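{"name": "carry_out", "arguments": {"commands": [[[0, 0, 0, 6.8], [0, 0, 0, 6.8], [0, 0, 0, 6.8], [0, 0, 0, 6.8], [0, 0, 0, 6.8], [0, 0, 0, 6.8], [0, 0, 0, 6.8], [0, 0, 0, 6.8], [0, 0, 0, 6.8], [0, 0, 0, 0], [0, 0, 0, 0]]]}}

```text
t: 7.25
tool_pos: [0.6276, -0.1938, 0.2383]
orientation: [-2.243, -2.195, 0.002]
force: [-0.1, -0.1, -0.9]
opening: 0.0578
```

```bash
python3 -c "
from h import *
go([.6075,.147,.25])"
```

```text
t 7.25 pos [ 0.6276 -0.1938  0.2383] jawyaw -1.2 zaxis [-0.003  0.001 -1.   ] q [-0.38  0.29  1.3  -0.    1.56 -0.36] F [-0.1 -0.1 -0.9] open 0.0578
shift cm (tool): [34.03 -2.76 -1.12]
```

{"name": "carry_out", "arguments": {"commands": [[[1.5, 0, -0.5, 0], [3, -0.3, -0.5, 0], [3.5, -0.3, 0, 0], [3.5, -0.3, 0, 0], [3.5, -0.3, 0, 0], [3.5, -0.3, 0, 0], [3.5, -0.3, 0, 0], [3.5, -0.3, 0, 0], [3.5, -0.3, 0, 0], [3, -0.2, 0, 0], [1.5, -0.1, 0, 0], [0, 0, 0, 0], [0, 0, 0, 0], [0, 0, 0, 0]]]}}

```text
t: 8.42
tool_pos: [0.6101, 0.1406, 0.2504]
orientation: [2.248, 2.194, -0.001]
force: [0.4, -0.0, -2.2]
opening: 0.0575
```

```bash
python3 -c "
from h import *
go([.6075,.147,.066])
for n in ['wrist','top','side']:
  im=robot.read_camera(n);cv2.imwrite('pics/%s5.png'%n,im[:,:,::-1])"
```

```text
t 8.42 pos [0.6101 0.1406 0.2504] jawyaw -1.4 zaxis [-0.    -0.001 -1.   ] q [ 0.14  0.19  1.38 -0.    1.56  0.17] F [ 0.4 -0.  -2.2] open 0.0575
shift cm (tool): [ 0.65 -0.27 18.44]
```

View pics/wrist5.png

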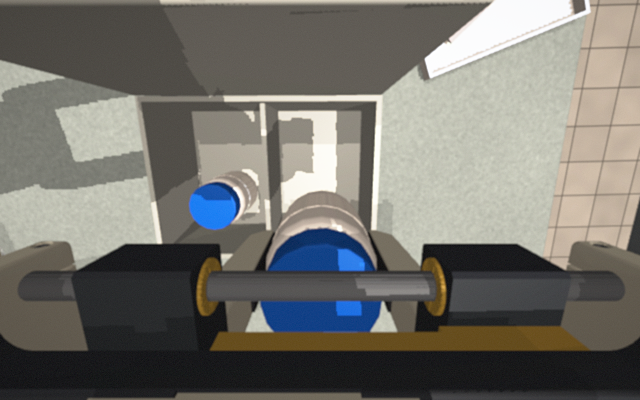

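View pics/top5.png

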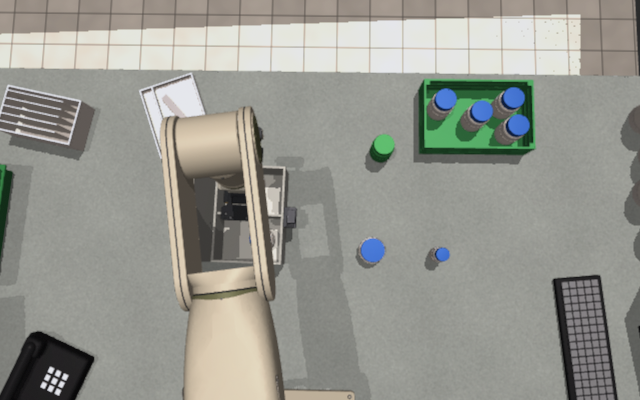

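View pics/side5.png

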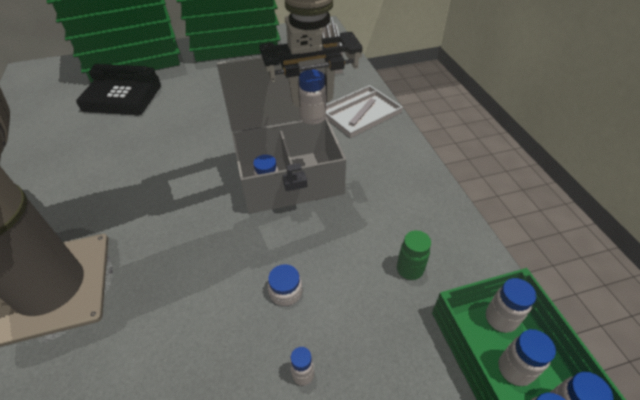

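The wrist view shows the hinge-rim corners at about (140,97) and (381,97) and the divider at (264,100). I'll cross-check the world x from those.

```bash
python3 -c "
from h import *
p=robot.camera_params('wrist')
for u in [(140,97),(381,97),(264,100),(372,255)]: print(u,back(p,u,.115).round(4))
go([.6075,.147,.066])
im=cv2.imread('pics/wrist5.png');cv2.imwrite('pics/w5z.png',cv2.resize(im[80:270,120:400],None,fx=2.8,fy=2.8,interpolation=cv2.INTER_CUBIC))"
```

```text
(140, 97) [0.4372 0.2466 0.115 ]
(381, 97) [0.6719 0.2406 0.115 ]
(264, 100) [0.5578 0.2408 0.115 ]
(372, 255) [0.6663 0.0747 0.115 ]
t 8.57 pos [0.6103 0.14   0.2506] jawyaw -1.5 zaxis [-0. -0. -1.] q [ 0.14  0.19  1.38 -0.    1.56  0.17] F [ 0.7 -0.4 -2.7] open 0.0576
shift cm (tool): [ 0.7  -0.3  18.46]
```

View pics/w5z.png

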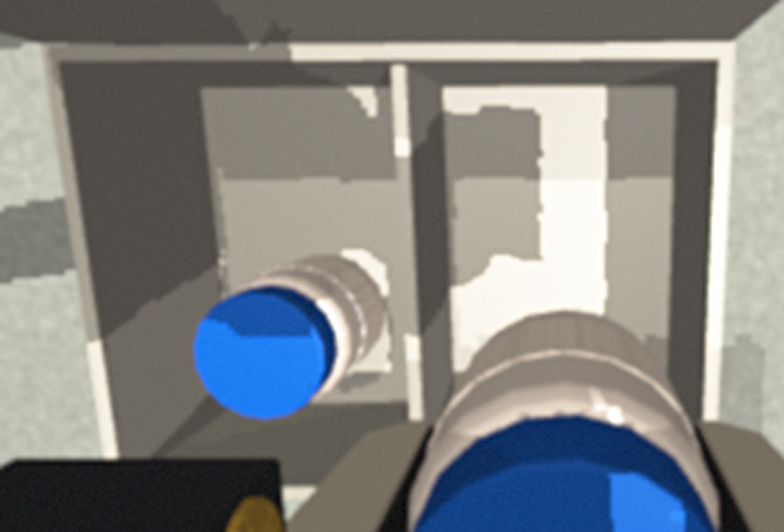

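The two estimates differ by about 3 mm. The current x of 0.610 lies between them, so I'll keep it and descend.

{"name": "carry_out", "arguments": {"commands": [[[0.7, 0, 0, 0], [0, 0, 2.5, 0], [0, 0, 2.5, 0], [0, 0, 2.5, 0], [0, 0, 2, 0], [0, 0, 0, 0], [0, 0, 0, 0]]]}}

```text
t: 9.15
tool_pos: [0.6094, 0.148, 0.1544]
orientation: [-2.249, -2.191, 0.004]
force: [0.7, 0.2, -1.5]
opening: 0.0573
```

```bash
python3 -c "
from h import *
go([.610,.147,.066])
for n in ['wrist','side']:
  im=robot.read_camera(n);cv2.imwrite('pics/%s6.png'%n,im[:,:,::-1])"
```

```text
t 9.15 pos [0.6094 0.148  0.1544] jawyaw -1.5 zaxis [-0.003 -0.    -1.   ] q [0.16 0.25 1.49 0.   1.4  0.18] F [ 0.7  0.2 -1.5] open 0.0573
shift cm (tool): [-0.1   0.09  8.84]
```

View pics/wrist6.png

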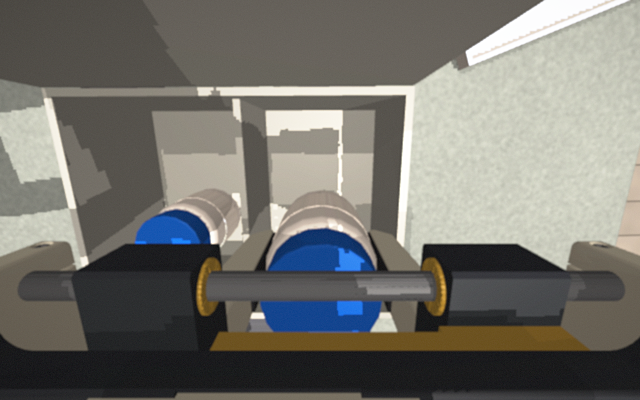

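View pics/side6.png

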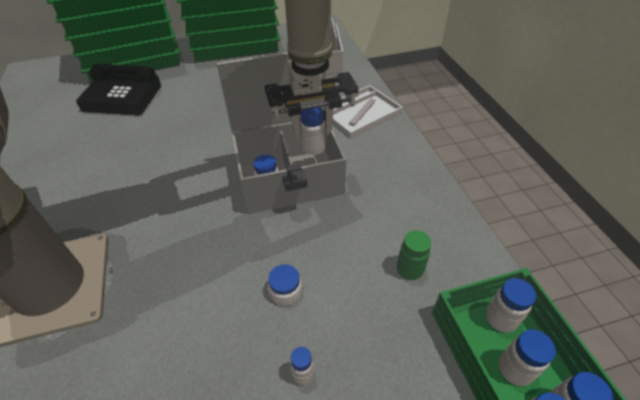

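{"name": "carry_out", "arguments": {"commands": [[[0, 0.1, 1, 0], [0, 0, 1.5, 0], [0, 0, 1.5, 0], [0, 0, 1.5, 0], [0, 0, 1.5, 0], [0, 0, 1, 0], [0, 0, 0.8, 0], [0, 0, 0, 0], [0, 0, 0, 0], [0, 0, 0, 0]]]}}

```text
t: 10.08
tool_pos: [0.6122, 0.1486, 0.0688]
orientation: [2.249, 2.192, 0.002]
force: [0.1, -0.9, -1.9]
opening: 0.0576
```

```bash
python3 -c "
from h import *
go([.610,.147,.0555])"
```

```text
t 10.08 pos [0.6122 0.1486 0.0688] jawyaw -1.5 zaxis [ 0.002  0.    -1.   ] q [ 0.16  0.34  1.56 -0.    1.25  0.18] F [ 0.1 -0.9 -1.9] open 0.0576
shift cm (tool): [-0.16 -0.22  1.33]
```

Down about 12 mm, with the last steps fine.

{"name": "carry_out", "arguments": {"commands": [[[0, 0, 0.3, 0], [0, 0, 0.3, 0], [0, 0, 0.2, 0], [0, 0, 0.2, 0], [0, 0, 0.1, 0], [0, 0, 0.1, 0], [0, 0, 0.1, 0], [0, 0, 0.1, 0], [0, 0, 0, 0], [0, 0, 0, 0], [0, 0, 0, 0]]]}}

```text
t: 11.0
tool_pos: [0.6113, 0.1484, 0.0556]
orientation: [-2.249, -2.193, 0.001]
force: [-9.6, -1.4, 13.3]
opening: 0.0576
```

```bash
python3 -c "
from h import *
go([.610,.147,.0555])
for n in ['wrist','side']:
  im=robot.read_camera(n);cv2.imwrite('pics/%s7.png'%n,im[:,:,::-1])
print(robot.read_state()['wrist_torque'])"
```

```text
t 11.0 pos [0.6113 0.1484 0.0556] jawyaw -1.5 zaxis [-0. -0. -1.] q [ 0.16  0.35  1.56 -0.    1.23  0.18] F [-9.6 -1.4 13.3] open 0.0576
shift cm (tool): [-0.14 -0.12  0.01]
[-0.40029031  1.90409684 -0.03474405]
```

View pics/wrist7.png

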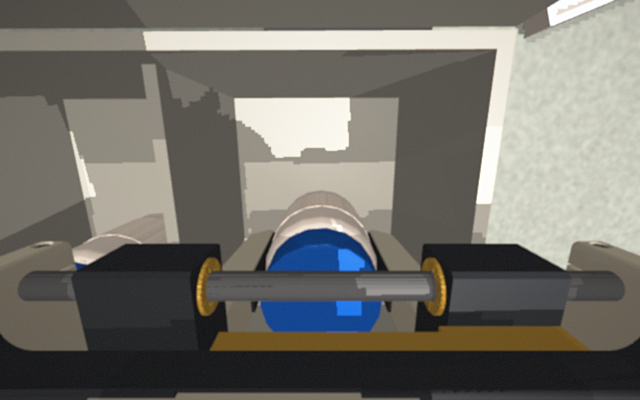

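View pics/side7.png

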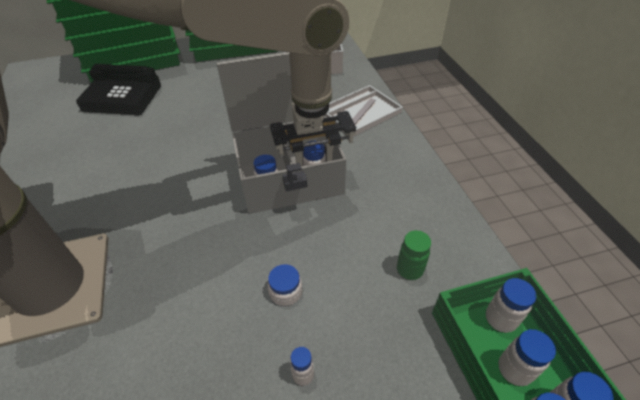

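The bottle is centred in the compartment and resting on the floor (13 N upward). I'll release with a small opening.

{"name": "carry_out", "arguments": {"commands": [[[0, 0, -0.1, 0], [0, 0, 0, 0], [0, 0, 0, 0]]]}}

```text
t: 11.35
tool_pos: [0.6117, 0.1484, 0.0556]
orientation: [2.249, 2.193, 0.001]
force: [-2.7, -0.0, 6.8]
opening: 0.0574
```

{"name": "carry_out", "arguments": {"commands": [[[0, 0, 0, 0], [0, 0, 0, 0], [0, 0, 0, 0], [0, 0, 0, 0], [0, 0, 0, 0]]], "claw": 6.7}}

```text
t: 11.77
tool_pos: [0.6113, 0.1484, 0.0544]
orientation: [-2.25, -2.193, 0.0]
force: [-0.2, 0.6, -0.3]
opening: 0.067
```

{"name": "carry_out", "arguments": {"commands": [[[0, 0, -0.5, 0], [0, 0, -1, 0], [0, 0, -2, 0], [0, 0, -2, 0], [0, 0, -2, 0], [0, 0, -3, 0], [0, 0, -3.5, 0], [0, 0, -4, 0], [0, 0, -4, 0], [0, 0, -4, 0], [0, 0, 0, 0], [0, 0, 0, 0]]]}}

```text
t: 12.77
tool_pos: [0.613, 0.1487, 0.3202]
orientation: [2.246, 2.189, 0.011]
force: [0.0, -0.3, -0.7]
opening: 0.0671
```

```bash
python3 -c "
from h import *
go([.549,.4,.35])
for n in ['wrist','side']:
  im=robot.read_camera(n);cv2.imwrite('pics/%s8.png'%n,im[:,:,::-1])"
```

```text
t 12.77 pos [0.613  0.1487 0.3202] jawyaw -1.5 zaxis [ 0.008  0.001 -1.   ] q [ 0.16  0.19  1.27 -0.    1.68  0.18] F [ 0.  -0.3 -0.7] open 0.0671
shift cm (tool): [24.97 -7.01 -3.  ]
```

View pics/wrist8.png

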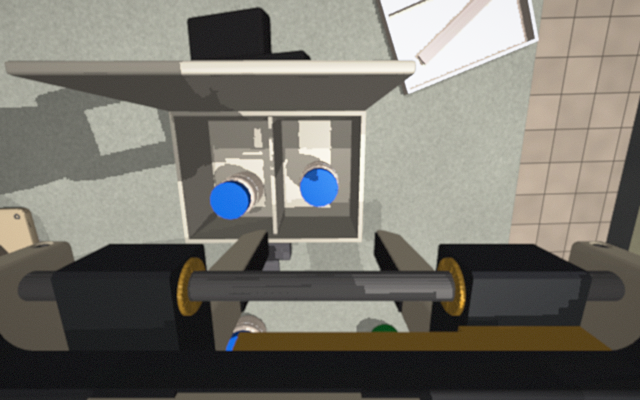

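View pics/side8.png

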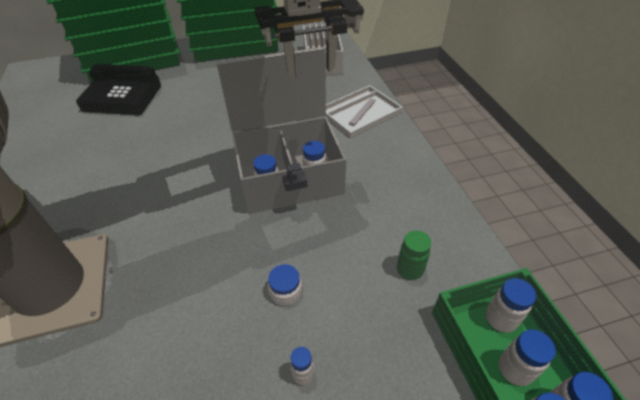

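The bottle stands upright in the far compartment, cap at (319,187) in the wrist view. The loaded bottle is unmoved. Next I go over the lid to its outer side with the fingers closed.

{"name": "carry_out", "arguments": {"commands": [[[0, 0, -2.5, 0], [0, 0, -2.5, 0], [0, -3.5, 0, 0], [0, -3.5, 0, 0], [0, -3.5, 0, 0], [0, -3.5, 0, 0], [3.2, 0, 0, 0], [3.2, 0, 0, 0], [3.2, 0, 0, 0], [3.2, 0, 0, 0], [3.2, 0, 0, 0], [2.0, 0, 0, 0], [0, 0, 0, 0], [0, 0, 0, 0]]], "claw": 0}}

```text
t: 14.03
tool_pos: [0.475, 0.3323, 0.362]
orientation: [-2.247, -2.194, 0.007]
force: [-0.5, -0.5, -0.1]
opening: 0.0006
```

```bash
cat >> h.py <<'E'
B=np.array([.5505,.1585]);YAW=1.545
def boxx():
    s=robot.read_state();k,n=np.cos(YAW),np.sin(YAW);d=s["tool_pos"][:2]-B
    print("box coords",(np.array([k*d[0]+n*d[1],-n*d[0]+k*d[1],s["tool_pos"][2]])*100).round(2))
E
python3 -c "
from h import *
go([.472,.32,.27]);boxx()
for n in ['wrist','side']:
  im=robot.read_camera(n);cv2.imwrite('pics/%s9.png'%n,im[:,:,::-1])"
```

```text
t 14.03 pos [0.475  0.3323 0.362 ] jawyaw -1.3 zaxis [-0.004 -0.002 -1.   ] q [ 0.52  0.06  1.33 -0.    1.76  0.55] F [-0.5 -0.5 -0.1] open 0.0006
shift cm (tool): [-1.21 -0.24  9.2 ]
box coords [17.18  7.99 36.2 ]
```

View pics/wrist9.png

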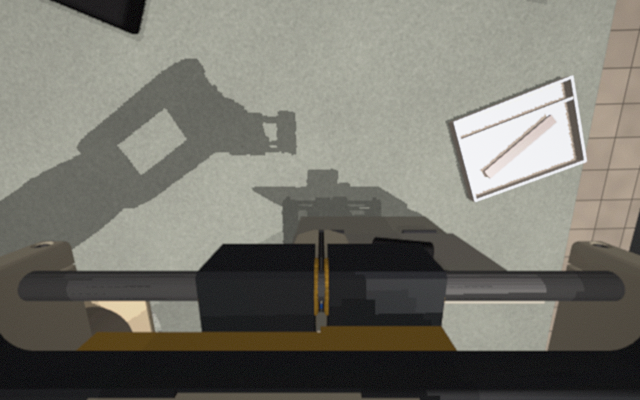

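View pics/side9.png

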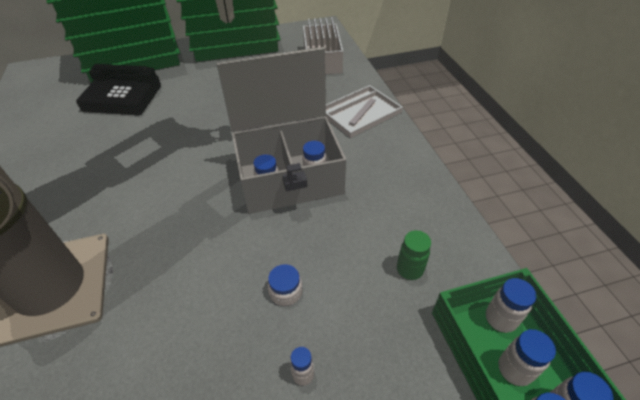

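{"name": "carry_out", "arguments": {"commands": [[[0, 0, 3, 0], [0, 0, 3, 0], [0, 0, 3, 0], [-1.5, 0, 0, 0], [-1.5, 0, 0, 0], [-1, 0, 0, 0], [-1, 0, 0, 0], [-1, 0, 0, 0], [-1, 0, 0, 0], [-1, 0, 0, 0], [0, 0, 0, 0], [0, 0, 0, 0]]]}}

```text
t: 15.13
tool_pos: [0.4741, 0.2513, 0.275]
orientation: [2.25, 2.192, 0.0]
force: [-0.2, 1.1, -0.8]
opening: 0.0004
```

```bash
python3 -c "
from h import *
go([.472,.32,.27]);boxx()
for n in ['wrist','side']:
  im=robot.read_camera(n);cv2.imwrite('pics/%s10.png'%n,im[:,:,::-1])"
```

```text
t 15.13 pos [0.4741 0.2513 0.275 ] jawyaw -1.5 zaxis [ 0. -0. -1.] q [ 0.39 -0.06  1.6  -0.    1.59  0.42] F [-0.2  1.1 -0.8] open 0.0004
shift cm (tool): [ 6.87 -0.39  0.5 ]
box coords [ 9.08  7.88 27.5 ]
```

View pics/side10.png

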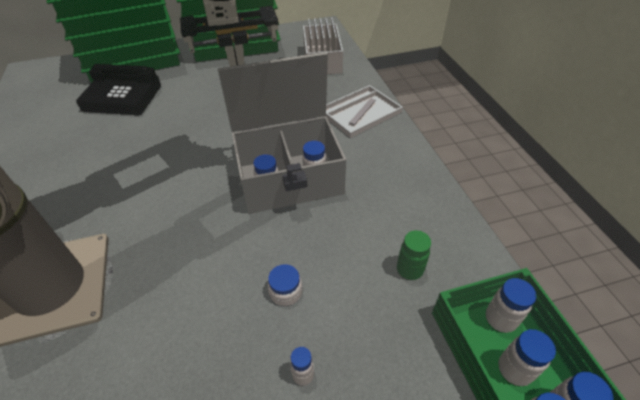

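{"name": "carry_out", "arguments": {"commands": [[[-0.8, 0, 0, 0], [-0.8, 0, 0, 0], [-1, 0, 0.1, 0], [-1, 0, 0.2, 0], [-1, 0, 0.2, 0], [-1, 0, 0.4, 0], [-0.9, 0, 0.4, 0], [-0.9, 0, 0.4, 0], [-0.9, 0, 0.5, 0], [-0.8, 0, 0.6, 0], [-0.8, 0, 0.6, 0], [0, 0, 0, 0], [0, 0, 0, 0]]]}}

```text
t: 16.32
tool_pos: [0.4712, 0.1521, 0.24]
orientation: [-2.251, -2.192, 0.002]
force: [0.7, -0.2, -0.1]
opening: 0.0003
```

```bash
python3 -c "
from h import *
go([.472,.32,.27]);boxx()
for n in ['wrist','side','top']:
  im=robot.read_camera(n);cv2.imwrite('pics/%s11.png'%n,im[:,:,::-1])"
```

```text
t 16.32 pos [0.4712 0.1521 0.24  ] jawyaw -1.5 zaxis [-0.001 -0.001 -1.   ] q [ 0.21 -0.16  1.76 -0.    1.54  0.24] F [ 0.7 -0.2 -0.1] open 0.0003
shift cm (tool): [16.78 -0.37 -3.01]
box coords [-0.84  7.91 24.  ]
```

View pics/side11.png

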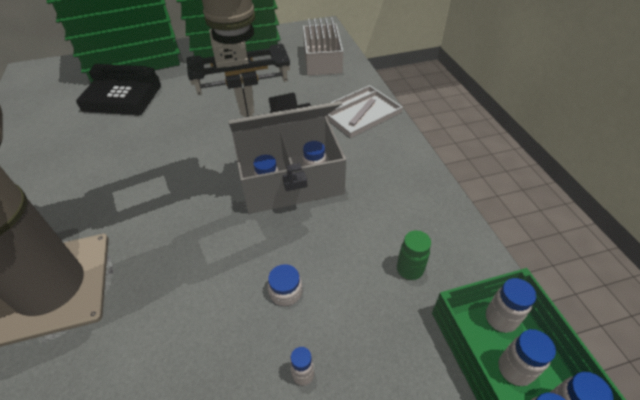

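View pics/wrist11.png

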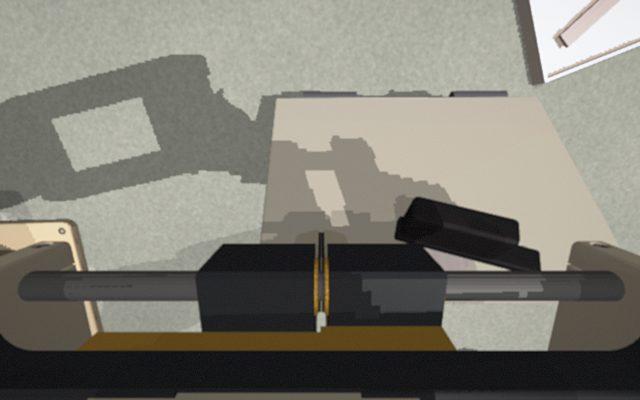

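{"name": "carry_out", "arguments": {"commands": [[[-0.8, 0, 0.7, 0], [-0.7, 0, 0.7, 0], [-0.7, 0, 0.7, 0], [-0.6, 0, 0.8, 0], [-0.6, 0, 0.8, 0], [-0.5, 0, 0.8, 0], [-0.4, 0, 0.9, 0], [-0.4, 0, 0.9, 0], [-0.4, 0, 1.0, 0], [-0.3, 0, 0.9, 0], [-0.2, 0, 0.9, 0], [-0.1, 0, 0.5, 0], [0, 0, 0, 0], [0, 0, 0, 0]]]}}

```text
t: 17.63
tool_pos: [0.4697, 0.0959, 0.1443]
orientation: [-2.249, -2.193, 0.001]
force: [-0.6, 0.6, 0.6]
opening: 0.0006
```

```bash
python3 -c "
from h import *
go([.472,.32,.27]);boxx()
for n in ['wrist','side']:
  im=robot.read_camera(n);cv2.imwrite('pics/%s12.png'%n,im[:,:,::-1])"
```

```text
t 17.63 pos [0.4697 0.0959 0.1443] jawyaw -1.5 zaxis [-0.001 -0.    -1.   ] q [ 0.09 -0.14  1.92 -0.    1.36  0.12] F [-0.6  0.6  0.6] open 0.0006
shift cm (tool): [ 22.41  -0.35 -12.58]
box coords [-6.47  7.91 14.43]
```

View pics/side12.png

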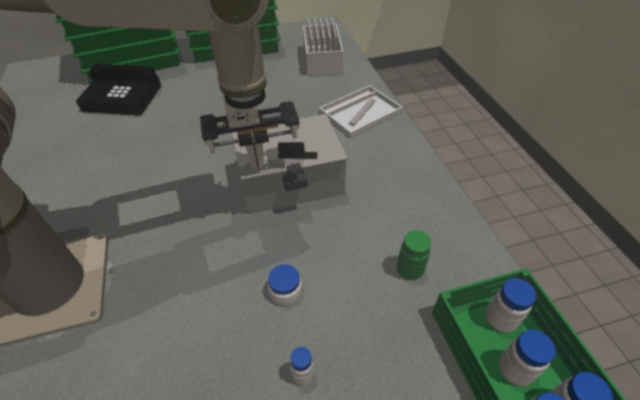

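{"name": "carry_out", "arguments": {"commands": [[[0, 0, 0.3, 0], [0, 0, 0.3, 0], [0, 0, 0.1, 0], [0, 0, 0.1, 0], [0, 0, 0, 0], [0, 0, 0, 0], [0, 0, 0, 0]]]}}

```text
t: 18.32
tool_pos: [0.4703, 0.0961, 0.1377]
orientation: [2.249, 2.193, 0.001]
force: [-3.9, -0.8, 8.6]
opening: 0.0006
```

{"name": "carry_out", "arguments": {"commands": [[[0, 0, 0.1, 0], [0, 0, 0.1, 0], [0, 0, 0, 0], [0, 0, 0, 0], [0, 0, 0, 0]]]}}

```text
t: 18.73
tool_pos: [0.4703, 0.096, 0.1375]
orientation: [2.249, 2.193, 0.001]
force: [-12.1, -1.3, 24.0]
opening: 0.0002
```

{"name": "carry_out", "arguments": {"commands": [[[0, 0, -2, 0], [0, 0, -4, 0], [0, 0, -4, 0], [0, 0, -4, 0], [0, 0, -4, 0], [0, 0, 0, 0], [0, 0, 0, 0]]]}}

```text
t: 19.32
tool_pos: [0.4715, 0.0962, 0.3179]
orientation: [2.247, 2.19, 0.008]
force: [-0.1, 0.3, -0.4]
opening: 0.0003
```

```bash
python3 -c "
from h import *
go([.55,.1,.3]);boxx()
for n in ['wrist','side','top']:
  im=robot.read_camera(n);cv2.imwrite('pics/%s13.png'%n,im[:,:,::-1])
  if n=='side': cv2.imwrite('pics/s13z.png',cv2.resize(im[100:220,210:370,::-1],None,fx=4,fy=4,interpolation=cv2.INTER_CUBIC))
"
```

```text
t 19.32 pos [0.4715 0.0962 0.3179] jawyaw -1.5 zaxis [ 0.006  0.001 -1.   ] q [ 0.09 -0.22  1.67  0.    1.68  0.12] F [-0.1  0.3 -0.4] open 0.0003
shift cm (tool): [0.58 7.83 1.84]
box coords [-6.43  7.74 31.79]
```

View pics/wrist13.png

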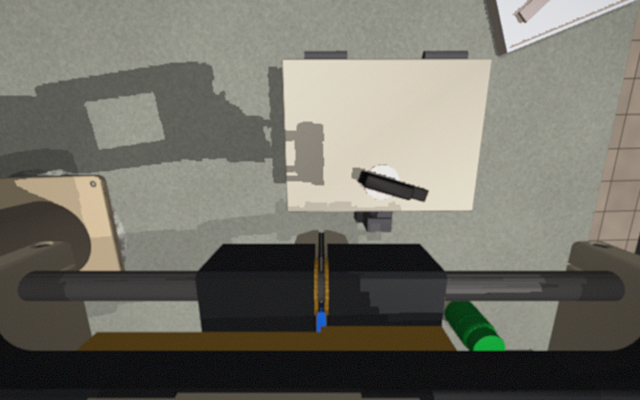

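View pics/s13z.png

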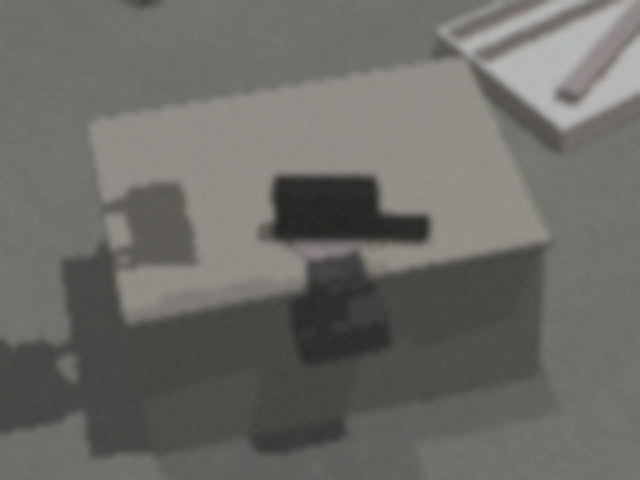

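View pics/top13.png

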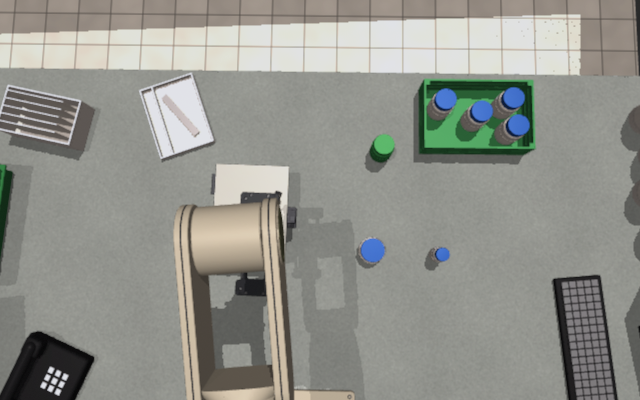

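The lid is shut: it is flush in the side view, and the z stopped hard at the expected 0.1375 under 24 N. The wrist view shows the latch from (355,175) to (428,195) with its nose to the right. Next I'll measure its pivot and angle.

```bash
python3 -c "
from h import *
p=robot.camera_params('wrist')
im=cv2.imread('pics/wrist13.png')
cv2.imwrite('pics/w13z.png',cv2.resize(im[140:240,320:480],None,fx=5,fy=5,interpolation=cv2.INTER_CUBIC))
for u in [(283,60),(491,60),(473,210),(288,211)]: print(u,back(p,u,.1235).round(4))
"
```

```text
(283, 60) [0.4303 0.245  0.1235]
(491, 60) [0.6633 0.2392 0.1235]
(473, 210) [0.6618 0.0653 0.1235]
(288, 211) [0.4267 0.0695 0.1235]
```

View pics/w13z.png

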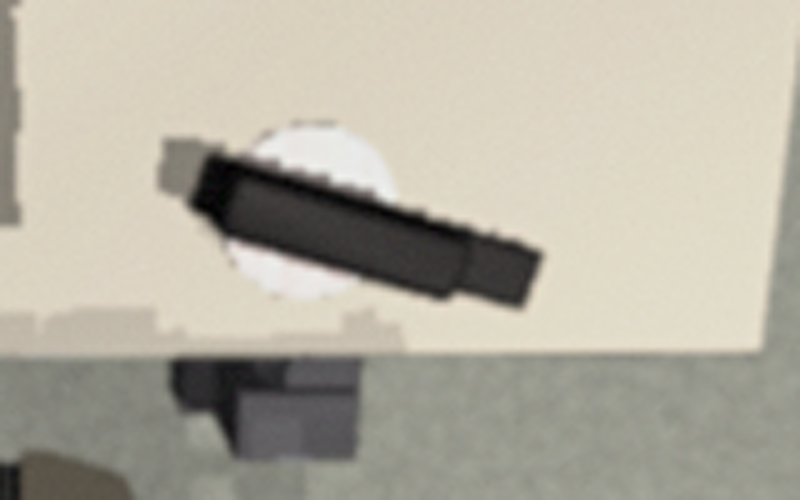

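```bash
python3 -c "
from h import *
p=robot.camera_params('wrist')
f=lambda u,z: back(p,np.array(u)/5+[320,140],z)[:2]
a=f((342,236),.1615);d=f((312,211),.1235);n=f((533,280),.1315)
g1=(f((235,170),.1615)+f((215,235),.1615))/2;g2=(f((475,235),.1615)+f((440,300),.1615))/2
print('gripc',a,'disc',d,'nose',n,np.linalg.norm(n-d),np.degrees(np.arctan2(*(n-d)[::-1])))
print(g1,g2,np.linalg.norm(g2-g1),np.degrees(np.arctan2(*(g2-g1)[::-1])))
go([*d,.162])
"
```

```text
gripc [0.54435623 0.10434564] disc [0.54576507 0.10370354] nose [0.59867593 0.08666034] 0.055588030189827116 -17.854345370756672
[0.51833384 0.11241059] [0.570283   0.09656896] 0.054310892664244444 -16.958813201912474
t 19.47 pos [0.4693 0.0959 0.3128] jawyaw -1.5 zaxis [-0.003 -0.    -1.   ] q [ 0.09 -0.22  1.68 -0.    1.68  0.12] F [-0.8  0.4  0.3] open 0.0006
shift cm (tool): [ 0.98  7.67 15.06]
```

{"name": "carry_out", "arguments": {"commands": [[[0.7, 3.8, 0, 0], [0, 3.9, 0, 0], [0, 0, 0, -6.8], [0, 0, 0, -6.8], [0, 0, 0, -6.8], [0, 0, 0, -6.8], [0, 0, 0, -6.8], [0, 0, 0, -6.8], [0, 0, 0, -6.8], [0, 0, 0, -6.8], [0, 0, 0, -6.8], [0, 0, 0, -6.8], [0, 0, 0, -6.8], [0, 0, 3, 0], [0, 0, 3, 0], [0, 0, 0, 0], [0, 0, 0, 0], [0, 0, 0, 0], [0, 0, 0, 0]]], "claw": 2.8}}

```text
t: 21.05
tool_pos: [0.5479, 0.1011, 0.2565]
orientation: [0.455, 3.106, 0.001]
force: [0.6, 0.8, 0.2]
opening: 0.0285
```

```bash
python3 -c "
from h import *
p=robot.camera_params('wrist');
im=robot.read_camera('wrist');cv2.imwrite('pics/wrist14.png',im[:,:,::-1])
im=robot.read_camera('side');cv2.imwrite('pics/side14.png',im[100:220,210:370,::-1].repeat(4,0).repeat(4,1))
go([.547,.103,.162])
np.save('p14.npy',p,allow_pickle=True)
"
```

```text
t 21.15 pos [0.548  0.1011 0.2566] jawyaw 73.3 zaxis [ 0.003  0.    -1.   ] q [ 0.09  0.    1.58 -0.    1.56 -1.19] F [-0.5 -0.  -0.1] open 0.028
shift cm (tool): [0.18 0.14 9.46]
```

View pics/wrist14.png

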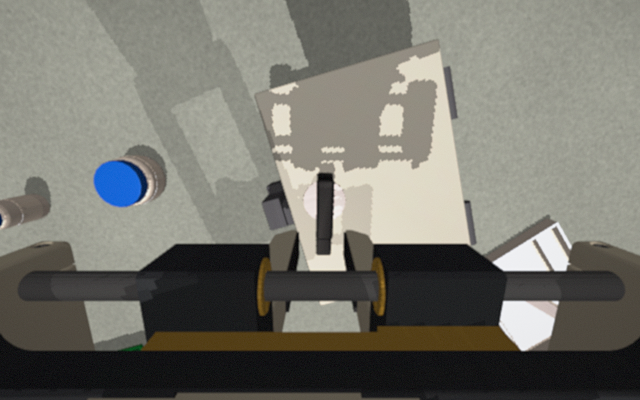

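View pics/side14.png

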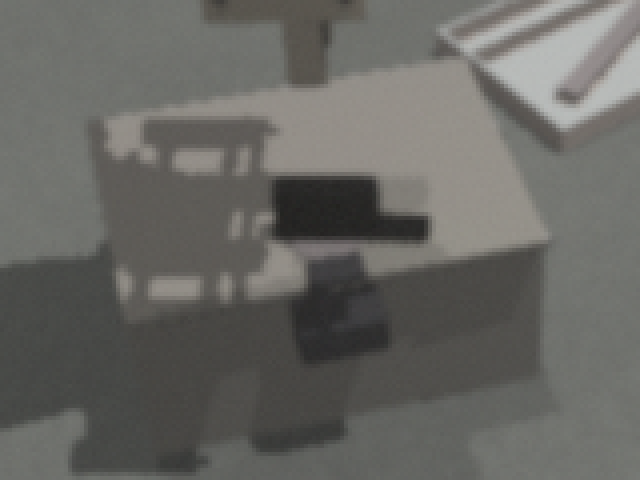

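```bash
python3 -c "
from h import *
p=np.load('p14.npy',allow_pickle=True).item()
im=cv2.imread('pics/wrist14.png');cv2.imwrite('pics/w14z.png',cv2.resize(im[160:270,270:380],None,fx=5,fy=5,interpolation=cv2.INTER_CUBIC))
print(back(p,(324,202),.1235),back(p,(325,207),.1615))
"
```

```text
[0.55083538 0.10305513 0.1235    ] [0.54680111 0.10474018 0.1615    ]
```

View pics/w14z.png

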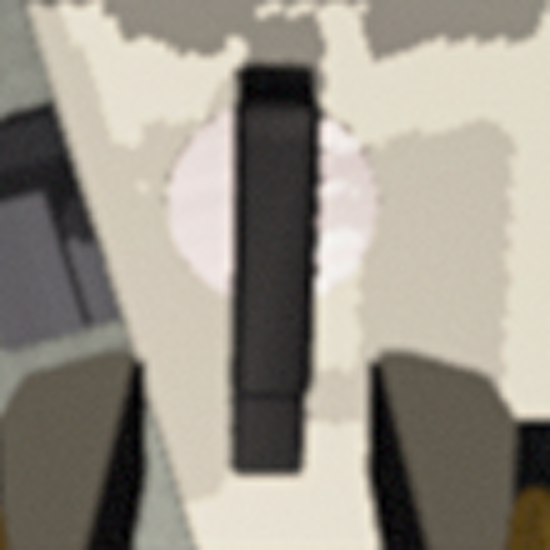

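{"name": "carry_out", "arguments": {"commands": [[[0, 0.2, 0, 0], [0, 0, 2.5, 0], [0, 0, 2.5, 0], [0, 0, 2, 0], [0, 0, 1, 0], [0, 0, 0.5, 0], [0, 0, 0.5, 0], [0, 0, 0, 0], [0, 0, 0, 0], [0, 0, 0, 0]]], "claw": 2.5}}

```text
t: 21.98
tool_pos: [0.5486, 0.103, 0.1661]
orientation: [0.455, 3.106, 0.001]
force: [0.3, 0.1, -0.1]
opening: 0.0249
```

```bash
python3 -c "
from h import *
go([.549,.103,.163])
im=robot.read_camera('wrist');cv2.imwrite('pics/wrist15.png',im[:,:,::-1])
im=robot.read_camera('side');cv2.imwrite('pics/side15.png',im[100:220,210:370,::-1].repeat(4,0).repeat(4,1))
"
```

```text
t 21.98 pos [0.5486 0.103  0.1661] jawyaw 73.3 zaxis [ 0.002  0.    -1.   ] q [ 0.09  0.06  1.69 -0.    1.39 -1.19] F [ 0.3  0.1 -0.1] open 0.0249
shift cm (tool): [-0.04  0.01  0.31]
```

View pics/wrist15.png

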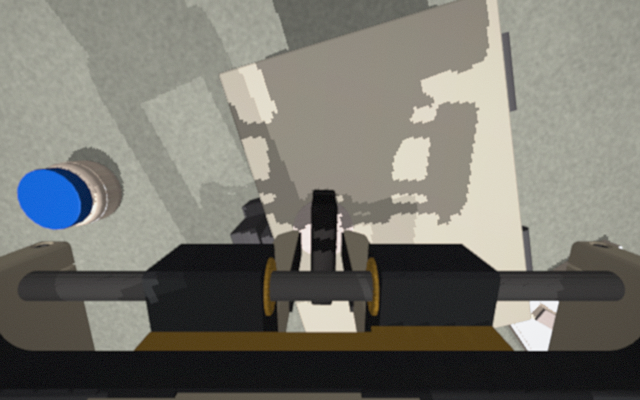

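View pics/side15.png

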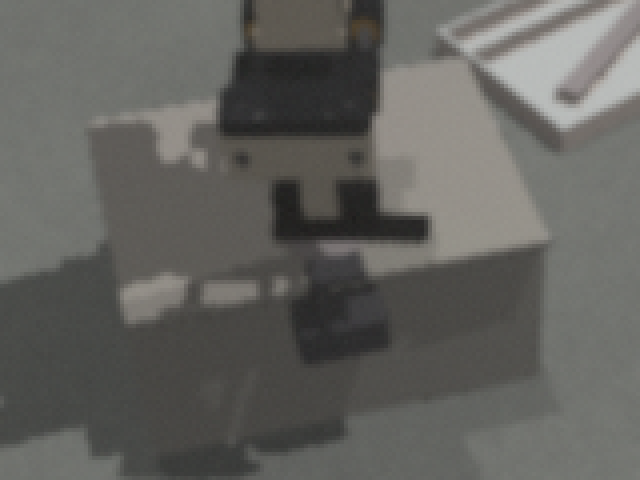

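The fingers straddle the grip in the middle. I'll lower slightly and close.

{"name": "carry_out", "arguments": {"commands": [[[0, 0, 0.3, 0], [0, 0, 0, 0], [0, 0, 0, 0]]]}}

```text
t: 22.33
tool_pos: [0.5476, 0.1029, 0.1615]
orientation: [-0.455, -3.108, 0.0]
force: [0.7, -0.3, -1.0]
opening: 0.0249
```

{"name": "carry_out", "arguments": {"commands": [[[0, 0, 0, 0], [0, 0, 0, 0], [0, 0, 0, 0], [0, 0, 0, 0], [0, 0, 0, 0]]], "claw": 1.0, "grip_force": 20}}

```text
t: 22.75
tool_pos: [0.548, 0.1044, 0.1617]
orientation: [0.454, 3.108, 0.004]
force: [1.7, 7.2, -2.4]
opening: 0.0156
```

{"name": "carry_out", "arguments": {"commands": [[[0, 0, 0, 4], [0, 0, 0, 5], [0, 0, 0, 6], [0, 0, 0, 6], [0, 0, 0, 0], [0, 0, 0, 0]]]}}

```text
t: 23.25
tool_pos: [0.5481, 0.1045, 0.1617]
orientation: [1.014, 2.973, 0.004]
force: [1.9, 7.2, -2.3]
opening: 0.0161
```

```bash
python3 -c "
from h import *
go([.549,.103,.163]);print(robot.read_state()['wrist_torque'])
im=robot.read_camera('side');cv2.imwrite('pics/side16.png',im[100:220,210:370,::-1].repeat(4,0).repeat(4,1))
"
```

```text
t 23.25 pos [0.5481 0.1045 0.1617] jawyaw 52.3 zaxis [ 0.001  0.003 -1.   ] q [ 0.09  0.06  1.69  0.    1.39 -0.82] F [ 1.9  7.2 -2.3] open 0.0161
shift cm (tool): [-0.17 -0.06 -0.13]
[ 1.21147073 -0.4120833  -0.07460964]
```

View pics/side16.png

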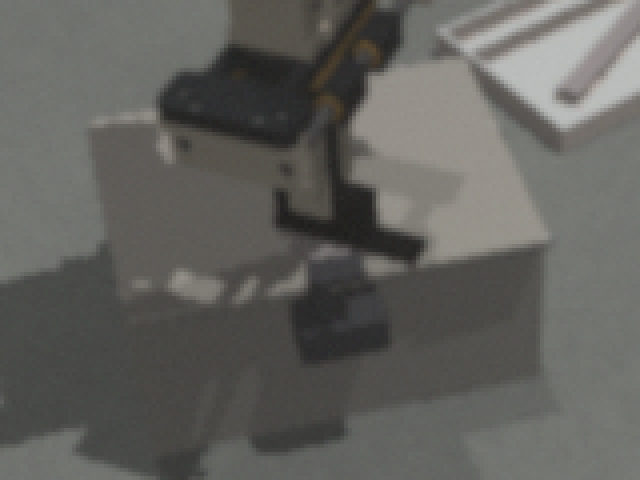

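{"name": "carry_out", "arguments": {"commands": [[[0.1, 0.1, 0, 0], [0, 0, 0, 6], [0, 0, 0, 6], [0, 0, 0, 6], [0, 0, 0, 6], [0, 0, 0, 6], [0, 0, 0, 6], [0, 0, 0, 6], [0, 0, 0, 5], [0, 0, 0, 4], [0, 0, 0, 0], [0, 0, 0, 0], [0, 0, 0, 0]]]}}

```text
t: 24.38
tool_pos: [0.5484, 0.1049, 0.1617]
orientation: [2.195, 2.247, 0.003]
force: [5.5, 3.1, -3.5]
opening: 0.0159
```

```bash
python3 -c "
from h import *
go([.549,.103,.163]);print(robot.read_state()['wrist_torque'])
im=robot.read_camera('side');cv2.imwrite('pics/side17.png',im[100:220,210:370,::-1].repeat(4,0).repeat(4,1))
"
```

```text
t 24.38 pos [0.5484 0.1049 0.1617] jawyaw 1.3 zaxis [ 0.002  0.001 -1.   ] q [0.1  0.06 1.69 0.   1.39 0.07] F [ 5.5  3.1 -3.5] open 0.0159
shift cm (tool): [-0.19  0.05 -0.13]
[ 0.483999   -0.82561999 -0.04005205]
```

View pics/side17.png

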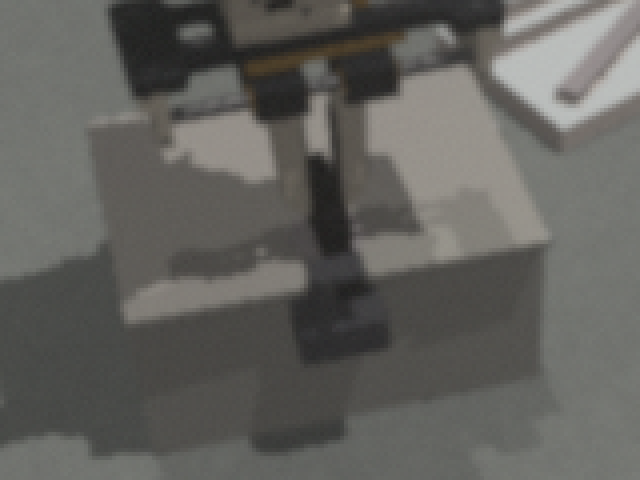

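{"name": "carry_out", "arguments": {"commands": [[[0, 0, 0, 2], [0, 0, 0, 2], [0, 0, 0, 1], [0, 0, 0, 0], [0, 0, 0, 0], [0, 0, 0, 0]]]}}

```text
t: 24.93
tool_pos: [0.5484, 0.1048, 0.1618]
orientation: [2.29, 2.15, 0.003]
force: [4.7, 2.8, -3.7]
opening: 0.0156
```

```bash
python3 -c "
from h import *
go([.549,.103,.163]);print(robot.read_state()['wrist_torque'])
"
```

```text
t 24.93 pos [0.5484 0.1048 0.1618] jawyaw -3.6 zaxis [ 0.002  0.001 -1.   ] q [0.1  0.06 1.69 0.   1.39 0.16] F [ 4.7  2.8 -3.7] open 0.0156
shift cm (tool): [-0.18  0.07 -0.12]
[ 0.45846704 -0.92410855  0.49015579]
```

The torque rises to 0.49 N m, so the latch is on its stop. I'll release and lift away.

{"name": "carry_out", "arguments": {"commands": [[[0, 0, 0, -0.5], [0, 0, 0, 0], [0, 0, 0, 0], [0, 0, 0, 0], [0, 0, 0, 0]]], "claw": 3.0}}

```text
t: 25.35
tool_pos: [0.5474, 0.1042, 0.1616]
orientation: [-2.282, -2.159, 0.001]
force: [0.1, 0.2, -0.6]
opening: 0.0299
```

{"name": "carry_out", "arguments": {"commands": [[[0, 0, -1, 0], [0, 0, -2, 0], [0, 0, -3, 0], [0, 0, -4, 0], [0, 0, -4, 0], [0, 0, -4, 0], [0, 0, 0, 0], [0, 0, 0, 0], [0, 0, 0, 0]]]}}

```text
t: 26.1
tool_pos: [0.5475, 0.1043, 0.3419]
orientation: [2.282, 2.159, 0.001]
force: [-0.5, 0.2, -0.1]
opening: 0.0301
```

```bash
python3 -c "
from h import *
go([.549,.103,.163])
im=robot.read_camera('side');cv2.imwrite('pics/side18.png',im[100:220,210:370,::-1].repeat(4,0).repeat(4,1))
p=robot.camera_params('wrist');im=robot.read_camera('wrist');cv2.imwrite('pics/wrist18.png',im[:,:,::-1])
"
```

```text
t 26.1 pos [0.5475 0.1043 0.3419] jawyaw -3.2 zaxis [ 0.001  0.    -1.   ] q [ 0.1  -0.    1.43 -0.    1.71  0.15] F [-0.5  0.2 -0.1] open 0.0301
shift cm (tool): [-0.12  0.15 17.89]
```

View pics/side18.png

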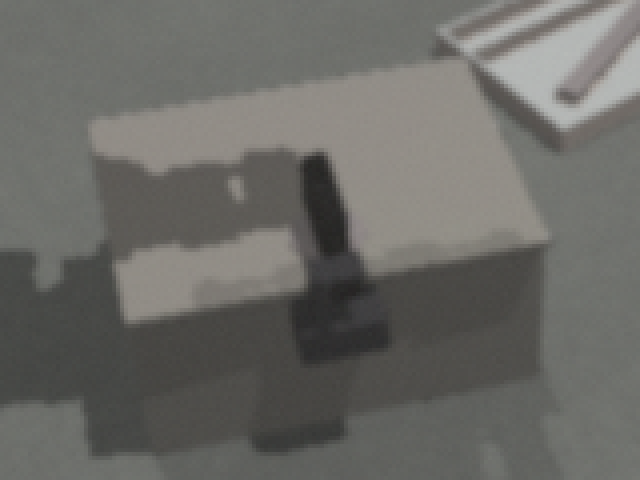

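View pics/wrist18.png

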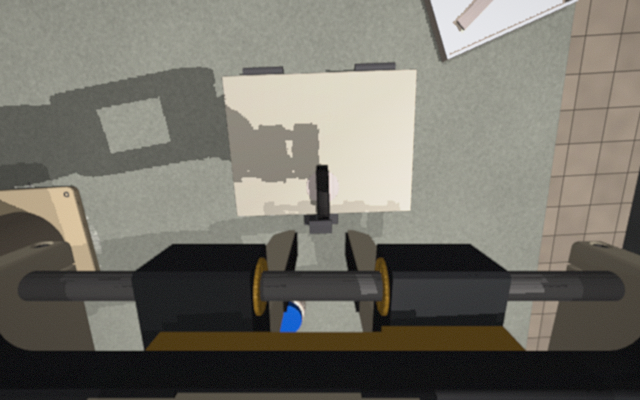

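The lid is flush, and the latch at (322,165–222) is square to the edge with its nose under the catch. The arm is clear, so I'm handing in.

```bash
python3 -c "
from plant import robot
print(robot.close_job())"
```

```text
the job is handed in; nothing more can be done
None
```

The bottle is standing in the box's empty compartment, the lid is shut and the latch is turned home. I handed the job in at about 26 s of the 72 s allowed; the hand-in gives no verdict.

- **Bottle:** I set it down on the compartment floor while still gripped; the floor pushed back with 13 N. A picture taken after release showed it upright. With the lid shut it could not be checked again.
- **Lid:** I pushed it down from its outer side until it stopped hard at the expected height under about 24 N. It looks flush in the side and wrist views.
- **Latch:** I gripped it and turned it clockwise about 77 degrees to its stop, where the torque rose from 0.07 to 0.49 N m. The last pictures show it square to the lid's edge with its nose under the catch.
- **Other bottles:** The last top view with the other bottles in sight was taken just after the lid was shut. The squat jar, the slim bottle and the green bottle were where they started. The bottle already in the box was unmoved when last seen, before the lid closed.
- **Arm:** It is clear of everything, with about zero force on the tool.

Two checks disagreed slightly. The top and wrist cameras differed by about 3 mm on the box's position, so I used a value in between for the placing. While gripping the latch the tool was pulled sideways with about 7 N, from a 2 mm centring error that I then corrected.

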